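Close a ring press through its guard window

ROBOT

A 6-joint arm with a two-finger parallel gripper is mounted at the origin on a cart in front of the work surface, level with it; the furniture and walls round the work are solid. World frame = base frame: x ahead of the robot, y to its left, z up, the work surface at z = 0. Lengths are in mm, angles in rad, forces in N, time in s.
With the tool pointing down it reaches from about 350 to 875 mm from the base axis. Payload 4.2 kg.
Tool frame: the origin (TCP) lies at the very end of the fingers, on their centre line; the grasp point (between the pads) lies 19 mm behind it; z points along the fingers, y is the direction in which the jaws open and shut (so a half turn about z gives the same grasp; the last joint's range is limited). The gripper opens to 85 mm and grips with 20 to 120 N. Pads are 22 mm wide; open, the fingers measure 114 mm over their backs; the gripper's body (76 mm by 85 mm) begins 54 mm behind the grasp point. The pads swing forward as they close: fully open they stand 13 mm farther back than shut.
Start: joints at [-1.063, 0.385, 0.008, 0, -1.194, -0.259], TCP at [153.918, -605.73, 231.312] pointing down, gripper open.
Joint ranges: [-3.14, 3.14], [-1.21, 2.06], [-1.07, 1.41], [-3.16, 2.05], [-2.99, -0.16], [-3.1, 3.1]. Speed limits (rad/s): [2.79, 2.79, 3.14, 3.14, 3.14, 3.14].

INTERFACE

Orientations are given as a unit quaternion [x, y, z, w].
In Python, from bench import arm, optics, job gives the robot as it stands.
- The arm moves only by the tool send_rows, never from a script. Its argument "steps" is a list that holds one entry, the list of rows, each a list of 5 numbers: the shift along the tool's x, y, z in cm, then the turn about the tool's z in rad, then the opening, from 0 (shut) to 1 (fully open). A call has 1 to 10 rows; each row shifts and turns the pose as measured when the row begins, along the tool's axes as they then stand; what a row does not reach is not made up. A row lasts 1/12 s, in which the tool goes at most 41.7 mm and 7.16 degrees, less where a joint would pass 70% of its speed; a pose out of reach is approached as far as the arm can. A call with a gripper value outside its range is refused whole. The fingers move at their own pace and stop on an object; the grip force is fixed at half the most. Time passes only in rows, so rows that do not move let the fingers close. It gives the time, the measured TCP pose, the force and the opening at its end, in the units of the state.
- arm.read_state(): the state, without advancing time (a new reading comes with each control period).
- optics.get_image(name): name is "scene" or "top" or "wrist"; returns (picture, depth): 400x640x3 uint8, blue, green, red; 400x640 float32, mm along the optical axis (not along the pixel's ray), 0 where there is no reading.
- optics.get_calibration(name): a dict with "K" (3x3 intrinsics, pixels), "rvec" (rotation vector, rad) and "tvec" (3), from world to camera coordinates, as OpenCV has them; the wrist camera has in their place "hand_eye" (4x4, takes a point from camera to tool coordinates, whose origin is the TCP and whose axes are the flange's). Camera axes: x right, y down, z forward; pixel columns grow to the right and rows downward; lengths in mm; the calibration is good to about 2 mm. The wrist camera is an equidistant fisheye: a pixel r from the principal point sees the ray r / f radians off the axis. A picture is of the moment at which its call begins: read the wrist's pose just before it. get_calibration takes no time and is no camera call.
- job.job_done(): hands the job in, once; it reports no verdict.
The state is a dict: "clock": time; "joints": joint angles; "joint_vel": joint speeds; "joint_efforts": joint torques, N m; "position": TCP position; "ee_rot": TCP orientation; "contact_force": force on the tool from outside, world axes, zero at the start; "wrist_torque": the same for the moment, N m; "gripper_width": finger opening in mm.
Only numpy, scipy, OpenCV 4.12 (cv2) and the standard library are available. Lean on these libraries where they do the work, as an engineer would, in place of code of your own. Each camera call takes 0.05 s, during which the arm holds its last target. There are 200 camera calls.

TASK

A ring blank lies in the carriage of the small guarded press. Push the carriage by its upright tab until it is fully home, then reach down through the window of the guard and press the lever all the way down, hold it there for a good second, and let it spring back up. Never touch the guard, lift nothing, and leave the ring in its nest and the things around the press where they stand.

Things in the scene. Friction and masses are not known exactly. Their poses are not given: they have to be found in the camera images.
- press: fixed bench press, dark steel base 180 x 130 x 12 mm on the worktop, 93 mm high over all. Origin on the worktop, under the carriage's line; its x axis points from the press's front (carriage tab) to its rear (lever pivot), y to the left seen from the front, z up. The base runs from x = -85 to +95 mm. It stands within 0.35 rad of facing the robot
- guard: fixed aluminium guard plate on posts over the press, with clear side panels: x = -63 to +95 mm and y = -65 to +65 mm in the press frame, 6 mm thick, top face 90 mm above the worktop (screw heads to 93 mm). Must not be touched, posts and panels included. Same origin and axes as the press
- window (a point): centre of the guard's square window, at the plate's top face (z = 90 mm), press-frame x = -5 mm, y = 0. The opening is 84 mm along the press's x by 84 mm along its y
- paddle (a point): centre of the top face of the lever's black paddle, 34 x 36 mm, 70 mm above the worktop when up, straight below the window's centre; moves with the lever, about 17 mm down at full press
- lever (a joint): angle of the sprung lever (rad): 0 up, 0.20 fully down at its stop. It pivots about the press's y, 85 mm behind the paddle's centre. Pressing needs about 3 N at first and 10 N at the stop; it springs back when let go
- tab (a point): centre of the width of the front face (the face toward the press's front) of the carriage's steel tab, 63.5 mm above the worktop. The tab is a plate 50 mm wide (press y), 8 mm thick (press x), its top 77.5 mm above the worktop; it lies in front of the guard and slides with the carriage along the press's +x. When home, its front face is 18 mm in front of the guard's front edge
- carriage (a joint): travel of the carriage (m): 0 fully out to the front, 0.060 fully home at its stop. It slides along the press's +x, with about 2 N of friction and no spring, and stays where it is left; starts at 0
- ring: dark ring blank, 22 mm across, 10 mm high, lying loose in a 5 mm deep round nest in the carriage; origin at the centre of its underside. Travels with the carriage, ends below the lever
- solder_spool: wire spool 48 mm across, 32 mm high, loose bystander left of the press; origin at the centre of its underside
- jar: small glass jar with black lid, 48 mm across, 63 mm high, loose bystander right of the press; origin at the centre of its underside
- brass_weight: small necked metal weight 19 mm across, 20 mm high, loose bystander right of the press's front; origin at the centre of its underside

How it is judged:
By the outcome, as a careful person would: the job done as asked, in the order asked, and still so for the second after the job is handed in, with the robot touching nothing.
It also fails if it takes over 51 s, if anything falls off the work surface, if the arm or the gripper's body presses on something with over 40 N, if the wrist force passes 120 N, or if a joint passes its speed limit or range.

## Working session

There is one attempt and no reset: what is moved stays moved. The work goes in short steps, Python scripts to look and compute and a tool call to move; the robot and the scene stay as the last step left them, time stands still between calls to the robot, and variables do not carry over. Pictures are saved under pics/ and viewed, about 8 in all and at most 12, crops included, and the job is handed in when it is done.

Besides the shell and the picture viewer there is one more tool, called after ">>>" in YAML: its name, and indented under it one key for each argument. send_rows: Moves the arm, as the interface text tells. Its arguments: {"type":"object","properties":{"steps":{"type":"array","items":{"type":"array","items":{"type":"array","items":{"type":"number"}}}}},"required":["steps"]}

```bash
mkdir -p pics
python3 - <<'E'
from bench import arm, optics
import cv2,numpy as np
s=arm.read_state();print({k:np.round(v,3).tolist() for k,v in s.items()})
for n in("scene","top"):
    p,d=optics.get_image(n);cv2.imwrite(f"pics/{n}1.png",p);np.save(f"pics/{n}1.npy",d);print(n,optics.get_calibration(n))
E
```

```text
{'clock': 0.0, 'joints': [-1.063, 0.386, 0.007, -0.001, -1.194, -0.259], 'joint_vel': [0.0, -0.001, 0.003, 0.0, -0.0, 0.0], 'joint_efforts': [0.001, -39.229, 18.841, 4.186, -0.005, 0.0], 'position': [153.781, -605.171, 230.211], 'ee_rot': [-0.124, 0.992, 0.001, -0.0], 'contact_force': [-0.346, -0.099, -0.686], 'wrist_torque': [-0.014, -0.001, -0.053], 'gripper_width': 85.493}
scene {'K': array([[455.78470767,   0.        , 325.34950064],
       [  0.        , 455.78470767, 197.5089168 ],
       [  0.        ,   0.        ,   1.        ]]), 'rvec': array([ 2.08457682, -0.75037658,  0.40481083]), 'tvec': array([-437.55701324,  266.58820943,  618.94013997])}
top {'K': array([[406.20264011,   0.        , 324.15670133],
       [  0.        , 406.20264011, 198.76607392],
       [  0.        ,   0.        ,   1.        ]]), 'rvec': array([ 2.12787755, -2.16954628,  0.10427718]), 'tvec': array([  3.03469874, 567.78912247, 870.55715231])}
```

View pics/top1.png

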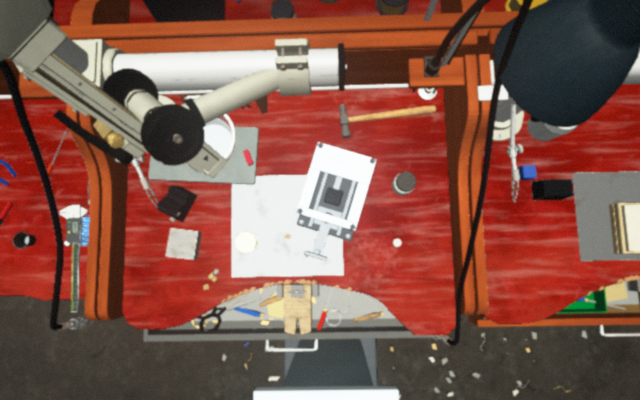

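View pics/scene1.png

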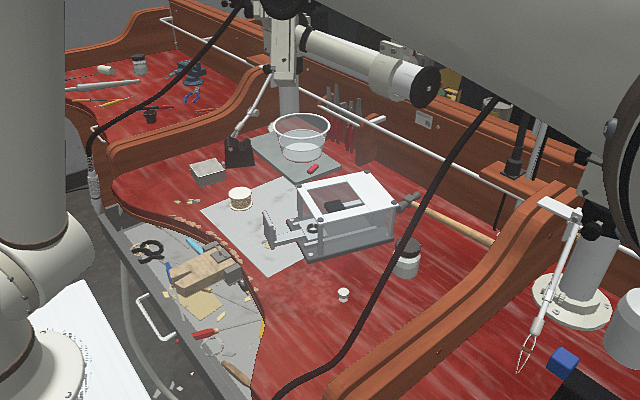

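The top view shows the guard plate (corners about (321,142), (377,157), (352,228), (298,212)), the window around (335,195) and the tab near (317,254). The spool is at (246,242), the jar at (404,183) and the weight at (397,243).

```bash
cat > h.py <<'E'
import cv2,numpy as np
from bench import arm, optics
from scipy.spatial.transform import Rotation as R
def world(n,d):
    c=optics.get_calibration(n);K=c['K'];Rm=cv2.Rodrigues(c['rvec'])[0]
    v,u=np.mgrid[0:400,0:640]
    P=np.stack([(u-K[0,2])/K[0,0]*d,(v-K[1,2])/K[1,1]*d,d],-1)
    return (P-c['tvec'])@Rm
E
python3 - <<'E'
from h import *
d=np.load('pics/top1.npy');W=world('top',d)
def reg(u0,u1,v0,v1,z0,z1):
    m=np.zeros(d.shape,bool);m[v0:v1,u0:u1]=1;m&=(d>0)&(W[...,2]>z0)&(W[...,2]<z1);return m
m=reg(285,390,130,245,80,100)
pl=W[m];print('plate',m.sum(),pl[:,2].mean())
r=cv2.minAreaRect(pl[:,:2].astype(np.float32));print(r)
t=reg(290,340,240,270,60,90);print('tab',t.sum(),W[t].mean(0),cv2.minAreaRect(W[t][:,:2].astype(np.float32)))
for nm,a in dict(spool=(232,262,228,256,20,45),jar=(390,418,168,198,50,75),wt=(388,406,234,252,10,30),paddle=(318,350,180,208,55,78)).items():
    q=reg(*a);print(nm,q.sum(),W[q].mean(0))
# high obstacles over 120mm in work area
hm=(d>0)&(W[...,2]>110);
q=W[hm];q=q[(q[:,0]>300)&(q[:,0]<800)&(abs(q[:,1])<500)]
import collections
c=collections.defaultdict(list)
for p in q:c[(int(p[0]//50)*50,int(p[1]//50)*50)].append(p[2])
print({k:(int(min(v)),int(max(v))) for k,v in sorted(c.items())})
p=cv2.imread('pics/top1.png');cv2.imwrite('pics/crop1.png',cv2.resize(p[130:280,230:430],None,fx=4,fy=4,interpolation=cv2.INTER_CUBIC))
E
```

```text
plate 3005 89.10105834473765
((590.0709838867188, -35.268585205078125), (129.93496704101562, 158.7680206298828), 71.99653625488281)
tab 94 [444.57771728  12.28531453  75.16329829] ((444.52618408203125, 12.56235122680664), (49.03437805175781, 7.945570945739746), 71.7535171508789)
spool 370 [476.42344103 168.25273969  32.06728033]
jar 330 [ 599.61378024 -185.83567728   61.82958925]
wt 61 [ 469.44253532 -167.78962092   19.23869638]
paddle 323 [574.15568649 -30.31848996  68.25211885]
{(350, -300): (110, 119), (400, -300): (110, 178), (450, -300): (173, 243), (450, 450): (153, 166), (500, -300): (237, 291), (500, 450): (161, 206), (550, -300): (287, 328), (550, 150): (250, 413), (550, 200): (267, 428), (550, 250): (350, 376), (550, 450): (196, 248), (600, -450): (389, 390), (600, -400): (369, 440), (600, -350): (378, 438), (600, -300): (323, 416), (600, 100): (385, 398), (600, 150): (228, 439), (600, 200): (286, 438), (600, 250): (351, 466), (600, 300): (370, 464), (600, 450): (237, 294), (650, -450): (112, 457), (650, -400): (110, 506), (650, -350): (110, 481), (650, -300): (110, 450), (
[... 240 characters left out ...]
), (700, -100): (253, 291), (700, -50): (240, 291), (700, 0): (228, 325), (700, 50): (249, 320), (700, 100): (270, 318), (700, 150): (248, 320), (700, 200): (241, 330), (700, 250): (240, 572), (700, 300): (291, 490), (700, 350): (290, 363), (700, 400): (347, 386), (700, 450): (111, 381), (750, -400): (111, 164), (750, -350): (141, 467), (750, -300): (110, 440), (750, -250): (129, 395), (750, -200): (118, 145), (750, -150): (117, 128), (750, -100): (118, 299), (750, -50): (118, 300), (750, 0): (119, 326), (750, 50): (121, 326), (750, 100): (273, 294), (750, 150): (273, 293), (750, 200): (115, 293), (750, 250): (110, 318), (750, 300): (116, 305), (750, 350): (289, 379), (750, 450): (152, 154)}
```

View pics/crop1.png

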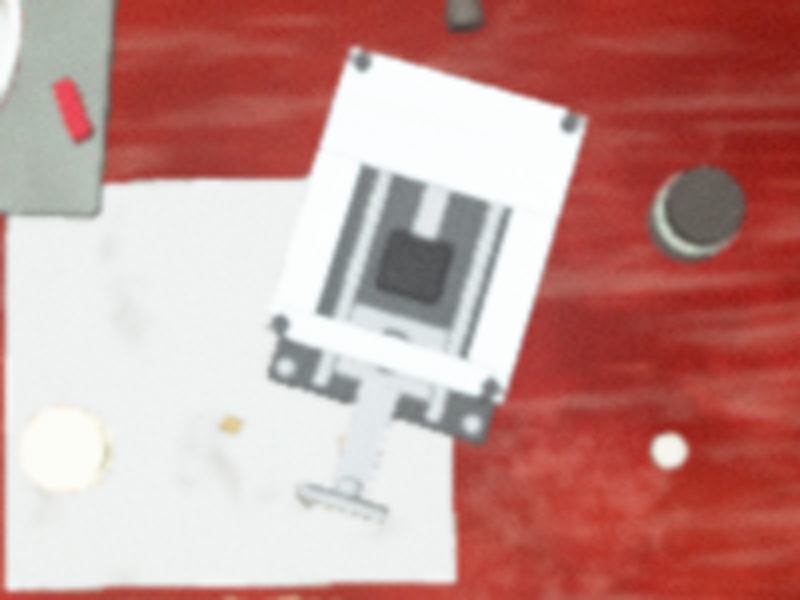

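```bash
cat >> h.py <<'E'
yaw=-0.3142;O=np.array([574.85,-30.33]);c,s=np.cos(yaw),np.sin(yaw)
def press(p): return np.array([[c,s],[-s,c]])@(np.array(p[:2])-O)
def plan(target,frame='press',tool_yaw=yaw+np.pi):
    st=arm.read_state();Rm=R.from_quat(st['ee_rot']).as_matrix();p=np.array(st['position'])
    t=np.array(target,float)
    if frame=='press': t[:2]=O+np.array([[c,-s],[s,c]])@t[:2]
    a=np.arctan2(Rm[1,0],Rm[0,0]);dy=(tool_yaw-a+np.pi)%(2*np.pi)-np.pi
    print('t',round(st['clock'],2),'pos',p.round(1),'press',press(p).round(1),'shift cm',(Rm.T@(t-p)/10).round(2),'turn tool',round(-dy,3),'F',np.round(st['contact_force'],1),'w',round(st['gripper_width'],1),'tilt',Rm[:,2].round(3))
E
python3 - <<'E'
from h import *
import collections
for n in('top','scene'):
    W=world(n,np.load(f'pics/{n}1.npy')).reshape(-1,3)
    q=W[(W[:,0]>50)&(W[:,0]<450)&(W[:,1]>-750)&(W[:,1]<100)&(W[:,2]>100)&(W[:,2]<900)]
    g=collections.defaultdict(list)
    for p in q:g[(int(p[0]//100)*100,int(p[1]//100)*100)].append(p[2])
    print(n,{k:(int(min(v)),int(max(v)),len(v)) for k,v in sorted(g.items())})
plan([150,-420,300],'w')
E
```

```text
top {(300, -300): (100, 119, 38), (400, -300): (110, 178, 142)}
scene {(0, -100): (100, 305, 3470), (0, 0): (102, 262, 598), (100, -600): (580, 580, 998), (100, -200): (481, 499, 516), (100, -100): (125, 498, 15236), (100, 0): (115, 269, 2026), (200, -600): (492, 556, 10009), (200, -500): (504, 556, 20397), (200, -100): (475, 489, 20), (300, -300): (100, 120, 132), (400, -300): (114, 182, 443)}
t 0.1 pos [ 153.8 -605.2  230.3] press [-222.8 -676.9] shift cm [-4.19 18.06 -6.93] turn tool 0.563 F [ 0.6 -0.3 -0.4] w 85.3 tilt [-0.001  0.002 -1.   ]
```

Run:
```python
from h import *
import collections
for n in('top','scene'):
    W=world(n,np.load(f'pics/{n}1.npy')).reshape(-1,3)
    q=W[(W[:,0]>420)&(W[:,0]<740)&(W[:,1]>0)&(W[:,1]<270)&(W[:,2]>110)&(W[:,2]<900)]
    g=collections.defaultdict(list)
    for p in q:g[(int(p[0]//30)*30,int(p[1]//30)*30)].append(p[2])
    print(n,{k:(int(min(v)),int(max(v)),len(v)) for k,v in sorted(g.items())})
# own arm in scene image, in frame relative to TCP: radial, lateral(left)
W=world('scene',np.load('pics/scene1.npy')).reshape(-1,3)
q=W[(W[:,0]>90)&(W[:,0]<330)&(W[:,1]>-800)&(W[:,1]<-100)&(W[:,2]>200)]
j=-1.063;r=np.array([np.cos(j),np.sin(j)]);l=np.array([-np.sin(j),np.cos(j)])
d=q[:,:2]-[153.8,-605.2];A=np.c_[d@r,d@l,q[:,2]-230]
for a in range(-500,200,50):
    m=(A[:,0]>=a)&(A[:,0]<a+50)
    if m.sum():print(a,A[m].min(0).round(),A[m].max(0).round(),m.sum())
```

```text
top {(570, 150): (250, 394, 278), (570, 180): (254, 428, 744), (570, 210): (405, 427, 41), (570, 240): (350, 373, 109), (600, 120): (385, 395, 10), (600, 150): (244, 427, 1053), (600, 180): (274, 439, 935), (600, 210): (286, 432, 113), (600, 240): (351, 410, 725), (630, 120): (395, 398, 2), (630, 150): (228, 434, 423), (630, 180): (234, 438, 221), (630, 210): (379, 428, 85), (630, 240): (362, 443, 798), (660, 120): (290, 316, 122), (660, 150): (293, 334, 403), (660, 180): (322, 336, 130), (660, 210): (345, 387, 140), (660, 240): (352, 445, 282), (690, 60): (274, 293, 41), (690, 90): (278, 309, 297), (690, 120): (286, 318, 383), (690, 150): (303, 325, 199), (690, 180): (314, 331, 46), (690, 210): (347, 347, 1), (690, 240): (284, 355, 145), (720, 0): (228, 295, 260), (720, 30): (239, 294, 323), (720, 60): (270, 299, 259), (720, 90): (293, 308, 201), (720, 120): (296, 309, 67), (720, 150): (258, 298, 41), (720, 180): (251, 270, 71), (720, 210): (256, 273, 62), (720, 240): (250, 318, 208)}
scene {(570, 150): (246, 391, 209), (570, 180): (240, 395, 280), (570, 240): (350, 372, 60), (600, 
[... 267 characters left out ...]
 316, 129), (660, 150): (282, 331, 354), (660, 180): (247, 348, 148), (660, 210): (255, 352, 38), (690, 60): (268, 294, 36), (690, 90): (264, 309, 319), (690, 120): (266, 319, 258), (690, 150): (279, 326, 42), (690, 180): (325, 327, 2), (690, 210): (334, 334, 1), (690, 240): (322, 340, 15), (720, 0): (227, 295, 384), (720, 30): (227, 295, 378), (720, 60): (238, 299, 267), (720, 90): (259, 308, 79), (720, 120): (254, 309, 4), (720, 180): (254, 254, 1), (720, 210): (253, 253, 1), (720, 240): (253, 322, 15)}
-450 [-442.  243.  252.] [-425.  274.  269.] 516
-150 [-141.  124.  299.] [-100.  149.  322.] 2825
-100 [-100.  -15.  279.] [-50. 149. 350.] 18841
-50 [-50.  86. 263.] [-26. 149. 327.] 9738
```

>>> send_rows:
  steps:
    - [[-0.8,3.6,-1.4,0,0],[-0.8,3.6,-1.4,0,0],[-0.8,3.6,-1.4,0,0],[-0.8,3.6,-1.4,0,0],[-0.8,3.6,-1.4,0,0],[0,0,0,0.11,0],[0,0,0,0.11,0],[0,0,0,0.11,0],[0,0,0,0.11,0],[0,0,0,0.11,0]]

```text
clock: 0.93
position: [146.4, -410.3, 295.0]
ee_rot: [0.162, 0.987, 0.008, -0.005]
contact_force: [-0.0, 0.7, 0.2]
gripper_width: -0.0
```

```bash
python3 -c "
from h import *
plan([300,-300,290],'w')"
```

```text
t 0.93 pos [ 146.4 -410.3  295. ] press [-290.1 -493.8] shift cm [-11.03  15.36   0.6 ] turn tool -0.012 F [-0.   0.7  0.2] w -0.0 tilt [-0.006  0.018 -1.   ]
```

>>> send_rows:
  steps:
    - [[-2.2,3.1,0,0,0],[-2.2,3.1,0,0,0],[-2.2,3.1,0,0,0],[-2.2,3.1,0,0,0],[-2.2,3.1,0,0,0],[-0.2,3.7,0,0,0],[-0.2,3.7,0,0,0],[-0.2,3.7,0,0,0],[-0.2,3.7,0,0,0],[-0.2,3.7,0,0,0]]

```text
clock: 1.77
position: [376.6, -120.2, 295.4]
ee_rot: [0.174, 0.985, 0.009, -0.007]
contact_force: [1.9, -0.9, 0.6]
gripper_width: 0.1
```

```bash
python3 -c "
from h import *
plan([-185,0,200])"
```

```text
t 1.77 pos [ 376.6 -120.2  295.4] press [-160.8 -146.7] shift cm [ 2.77 14.42  9.83] turn tool -0.036 F [ 1.9 -0.9  0.6] w 0.1 tilt [-0.011  0.021 -1.   ]
```

>>> send_rows:
  steps:
    - [[0.5,2.9,1.9,-0.03,0],[0.6,2.9,2,0,0],[0.6,2.9,2,0,0],[0.6,2.9,2,0,0],[0.6,2.9,2,0,0],[0,0,0,0,0],[0,0,0,0,0]]

```text
clock: 2.35
position: [395.7, 41.5, 196.1]
ee_rot: [0.153, 0.988, 0.01, -0.005]
contact_force: [-0.5, -0.6, -0.1]
gripper_width: -0.1
```

Run:
```python
from h import *
plan([-185,0,55])
p,d=optics.get_image('wrist');cv2.imwrite('pics/w1.png',p)
p,d=optics.get_image('scene');cv2.imwrite('pics/s2.png',cv2.resize(p[100:300,150:450],None,fx=2.6,fy=2.6))
print(optics.get_calibration('wrist'))
```

```text
t 2.35 pos [395.7  41.5 196.1] press [-192.6   13. ] shift cm [-0.93 -1.55 14.08] turn tool 0.007 F [-0.5 -0.6 -0.1] w -0.1 tilt [-0.007  0.021 -1.   ]
{'K': array([[309.70691629,   0.        , 322.35050086],
       [  0.        , 309.70691629, 206.04505179],
       [  0.        ,   0.        ,   1.        ]]), 'hand_eye': array([[ 9.87462643e-05, -9.62631229e-01, -2.70815635e-01,
         6.82595897e+01],
       [ 9.99999991e-01,  7.06591635e-05,  1.13462969e-04,
        -7.68594339e-01],
       [-9.00873911e-05, -2.70815644e-01,  9.62631227e-01,
        -1.43343609e+02],
       [ 0.00000000e+00,  0.00000000e+00,  0.00000000e+00,
         1.00000000e+00]])}
```

View pics/w1.png

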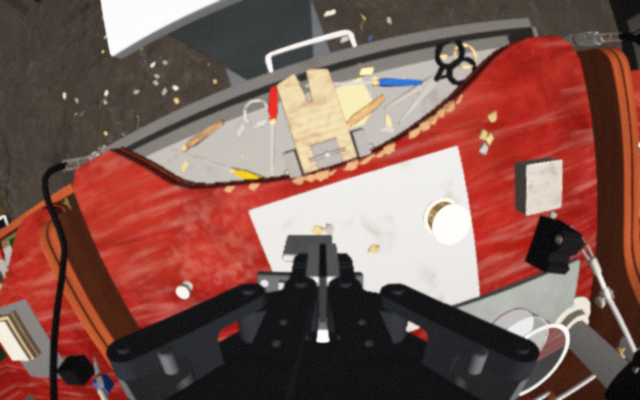

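View pics/s2.png

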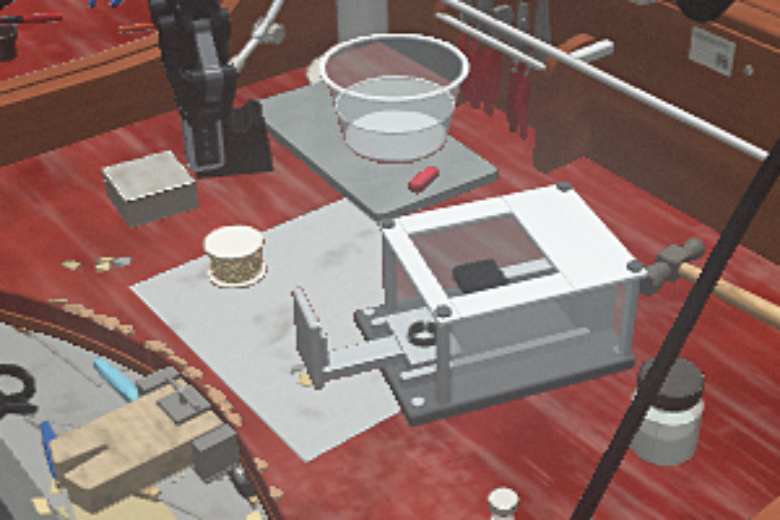

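The wrist view shows the shut pads at about (320,270) with the knuckle links flaring behind them. In the scene view the tab stands clear in front of the press and the ring is in its nest. I'll measure the gripper's profile before entering the window.

Run:
```python
from h import *
p,d=optics.get_image('wrist');cal=optics.get_calibration('wrist');K=cal['K']
v,u=np.mgrid[0:400,0:640];x=(u-K[0,2])/K[0,0];y=(v-K[1,2])/K[1,1];r=np.hypot(x,y)
ray=np.stack([x/np.maximum(r,1e-9)*np.tan(r),y/np.maximum(r,1e-9)*np.tan(r),np.ones_like(r)],-1)
P=np.c_[(ray*d[...,None])[(d>0)&(r<1.4)],np.ones(((d>0)&(r<1.4)).sum())]@cal['hand_eye'].T
P=P[(P[:,0]<60)&(abs(P[:,1])<110)&(P[:,0]>-80)]
for z in range(-110,15,10):
    q=P[(P[:,2]>=z)&(P[:,2]<z+10)&(P[:,2]<15)]
    if len(q)>3:print(z,len(q),'x',q[:,0].min().round(),q[:,0].max().round(),'y',q[:,1].min().round(),q[:,1].max().round())
```

```text
-110 2364 x 5.0 21.0 y -49.0 47.0
-100 10693 x -7.0 21.0 y -62.0 61.0
-90 9388 x -2.0 18.0 y -63.0 61.0
-80 7358 x -8.0 18.0 y -57.0 56.0
-70 3664 x -9.0 18.0 y -49.0 49.0
-60 4857 x -11.0 14.0 y -41.0 41.0
-50 1695 x -13.0 14.0 y -34.0 32.0
-40 777 x -12.0 12.0 y -14.0 13.0
-30 617 x 6.0 12.0 y -15.0 13.0
-20 538 x 5.0 11.0 y -14.0 13.0
-10 193 x 6.0 11.0 y -14.0 12.0
```

>>> send_rows:
  steps:
    - [[-0.3,-0.8,3,0,0],[-0.3,-0.7,3,0,0],[0,0,3,0,0],[0,0,3,0,0],[0,0,2,0,0],[0,0,0,0,0],[0,0,0,0,0]]

```text
clock: 3.08
position: [405.7, 22.5, 60.2]
ee_rot: [0.161, 0.987, 0.016, 0.007]
contact_force: [0.8, 1.2, 0.4]
gripper_width: 0.2
```

```bash
python3 -c "
from h import *
plan([-152,0,55])"
```

```text
t 3.08 pos [405.7  22.5  60.2] press [-177.2   -2. ] shift cm [-2.51  0.21  0.55] turn tool -0.01 F [0.8 1.2 0.4] w 0.2 tilt [ 0.018  0.029 -0.999]
```

>>> send_rows:
  steps:
    - [[-1.2,0.1,0.3,0,0],[-1.2,0.1,0.2,0,0],[-0.8,0,0,0,0],[-0.8,0,0,0,0],[-0.8,0,0,0,0],[-0.8,0,0,0,0]]

```text
clock: 3.58
position: [463.7, 4.2, 59.8]
ee_rot: [0.163, 0.986, 0.017, 0.007]
contact_force: [-2.8, 2.8, -2.7]
gripper_width: -0.1
```

```bash
python3 -c "
from h import *
plan([-92,0,55])"
```

```text
t 3.58 pos [463.7   4.2  59.8] press [-116.4   -1.5] shift cm [-2.43  0.17  0.5 ] turn tool -0.013 F [-2.8  2.8 -2.7] w -0.1 tilt [ 0.02   0.032 -0.999]
```

>>> send_rows:
  steps:
    - [[-0.5,0,0.1,0,0],[-0.5,0,0.1,0,0],[-0.5,0,0.1,0,0],[-0.4,0,0,0,0]]

```text
clock: 3.92
position: [485.7, -2.8, 58.1]
ee_rot: [0.163, 0.986, 0.018, 0.009]
contact_force: [-5.2, 5.8, 3.2]
gripper_width: 0.3
```

>>> send_rows:
  steps:
    - [[-0.4,0,0,0,0],[-0.3,0,0,0,0]]

```text
clock: 4.08
position: [485.2, -3.9, 57.4]
ee_rot: [0.164, 0.986, 0.017, 0.0]
contact_force: [-9.8, 9.7, 8.8]
gripper_width: -0.2
```

```bash
python3 -c "
from h import *
plan([-92,0,55])"
```

```text
t 4.08 pos [485.2  -3.9  57.4] press [-93.4  -2.6] shift cm [-0.14  0.25  0.24] turn tool -0.016 F [-9.8  9.7  8.8] w -0.2 tilt [ 0.006  0.034 -0.999]
```

>>> send_rows:
  steps:
    - [[-0.4,0,0,0,0],[-0.4,0,0,0,0],[-0.4,0,0,0,0]]

```text
clock: 4.33
position: [484.7, -4.3, 57.2]
ee_rot: [0.165, 0.986, 0.017, -0.013]
contact_force: [-14.4, 13.5, 12.9]
gripper_width: -0.1
```

Run:
```python
from h import *
plan([-115,0,57])
W0=world('scene',np.load('pics/scene1.npy'))
p,d=optics.get_image('scene');W=world('scene',d)
cv2.imwrite('pics/s3.png',cv2.resize(p[100:300,150:450],None,fx=2.6,fy=2.6))
```

```text
t 4.33 pos [484.7  -4.3  57.2] press [-93.8  -3.1] shift cm [2.13 0.27 0.09] turn tool -0.017 F [-14.4  13.5  12.9] w -0.1 tilt [-0.02   0.037 -0.999]
```

View pics/s3.png

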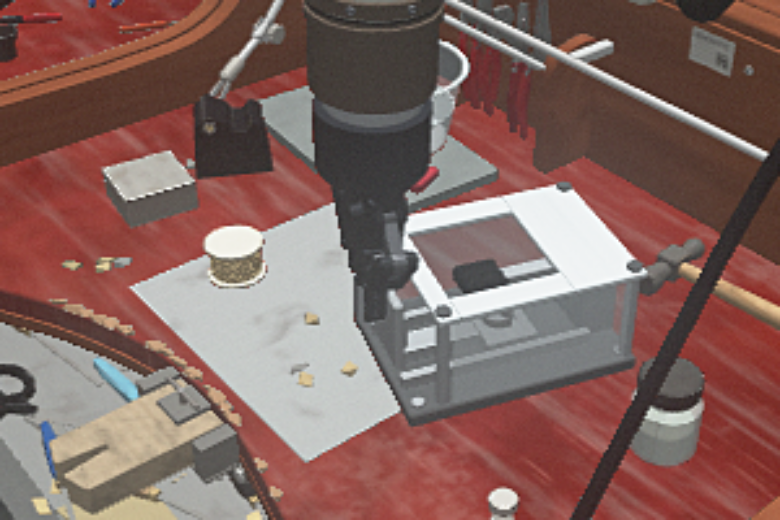

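The tab is now pushed close to the guard's front and the ring has gone under the lever. I'll back off, rise and measure the tab.

>>> send_rows:
  steps:
    - [[1,0,0,0,0],[2,0.2,0,0,0],[2,0,0,0,0],[0.5,0,-3.5,0,0],[0,0,-3.5,0,0],[0,0,-3.5,0,0],[0,0,0,0,0]]

```text
clock: 4.97
position: [437.2, 13.4, 168.2]
ee_rot: [0.162, 0.987, 0.017, -0.008]
contact_force: [0.8, -0.6, 0.6]
gripper_width: 0.1
```

Run:
```python
from h import *
plan([-5,0,145])
p,d=optics.get_image('scene');W=world('scene',d)
m=np.zeros(d.shape,bool);m[180:260,240:330]=1
X=(W[...,:2]-O)@np.array([[c,-s],[s,c]])
def f(m):
    q=np.c_[X[m],W[m][:,2]];print(len(q),q.min(0).round(1),q.max(0).round(1),np.percentile(q[:,0],[5,50,95]).round(1))
z=W[...,2]
f(m&(d>0)&(z>55)&(z<78)&(abs(X[...,1])<27)&(X[...,0]<-66)&(X[...,0]>-150))
W0=world('scene',np.load('pics/scene1.npy'));d0=np.load('pics/scene1.npy');X=(W0[...,:2]-O)@np.array([[c,-s],[s,c]]);z=W0[...,2]
f(m&(d0>0)&(z>55)&(z<78)&(abs(X[...,1])<27)&(X[...,0]<-66)&(X[...,0]>-150))
p,d=optics.get_image('top');W=world('top',d);X=(W[...,:2]-O)@np.array([[c,-s],[s,c]]);z=W[...,2]
m=(d>0)&(z>65)&(z<82)&(abs(X[...,1])<27)&(X[...,0]<-66)&(X[...,0]>-150)
if m.sum():f(m)
```

```text
t 4.97 pos [437.2  13.4 168.2] press [-144.4   -1. ] shift cm [-13.99   0.2    2.02] turn tool -0.012 F [ 0.8 -0.6  0.6] w 0.1 tilt [-0.011  0.036 -0.999]
149 [-81.8 -24.8  55.2] [-73.1  26.6  77.9] [-81.4 -80.1 -74.3]
137 [-141.3  -23.7   -0.6] [-133.1   24.7  580.4] [-141.3 -139.7 -133.9]
64 [-81.3 -23.7  72.8] [-73.3  23.7  80.9] [-80.1 -76.2 -73.6]
```

The tab moved 60 mm: its front face is at press x ≈ -81.5 against -81 expected. Carriage is home, so I'll go above the window.

>>> send_rows:
  steps:
    - [[-2.8,0,0,0,0],[-2.8,0,0,0,0],[-2.8,0,0.4,0,0],[-2.8,0,0.4,0,0],[-2.8,0,0.4,0,0],[0,0,0.4,-0.01,0],[0,0,0,0,0],[0,0,0,0,0]]

```text
clock: 5.73
position: [567.9, -35.0, 130.1]
ee_rot: [0.159, 0.987, 0.014, -0.018]
contact_force: [0.6, -0.0, 0.6]
gripper_width: -0.3
```

Run:
```python
from h import *
plan([-5,0,80])
p,d=optics.get_image('scene');cv2.imwrite('pics/s4.png',cv2.resize(p[80:280,200:460],None,fx=3,fy=3))
```

```text
t 5.73 pos [567.9 -35.  130.1] press [-5.2 -6.6] shift cm [-0.22  0.55  5.02] turn tool -0.004 F [ 0.6 -0.   0.6] w -0.3 tilt [-0.032  0.034 -0.999]
```

View pics/s4.png

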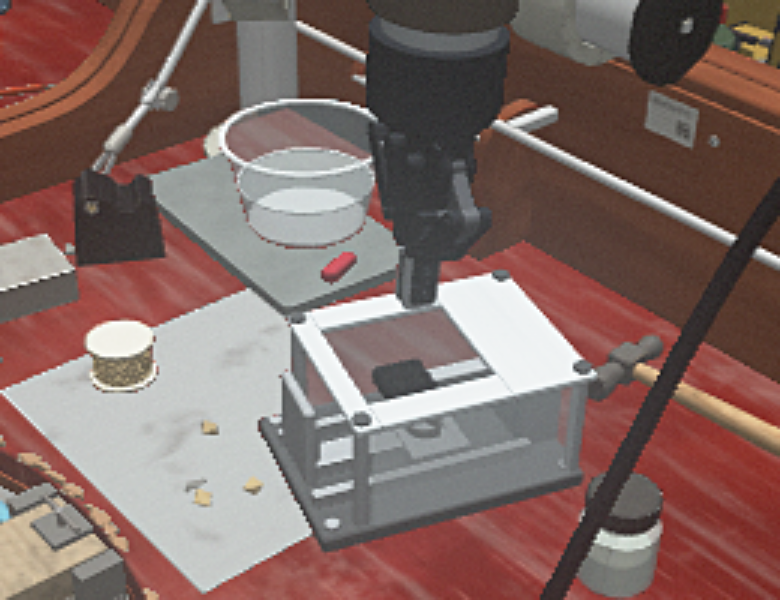

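The picture shows the finger tip poised above the window, tab home, ring under the lever. I'll correct the sideways offset and enter.

>>> send_rows:
  steps:
    - [[-0.1,0.4,0.8,0,0],[0,0.3,1,0,0],[0,0,1,0,0],[0,0,1,0,0],[0,0,0,0,0]]

```text
clock: 6.2
position: [566.3, -24.9, 89.3]
ee_rot: [0.157, 0.987, 0.015, -0.019]
contact_force: [0.0, -0.8, -0.3]
gripper_width: 0.5
```

```bash
python3 -c "
from h import *
plan([-5,0,70])"
```

```text
t 6.2 pos [566.3 -24.9  89.3] press [-9.8  2.5] shift cm [-0.56 -0.29  1.9 ] turn tool -0.002 F [ 0.  -0.8 -0.3] w 0.5 tilt [-0.033  0.035 -0.999]
```

>>> send_rows:
  steps:
    - [[-0.3,-0.2,0.7,0,0],[-0.3,-0.1,0.6,0,0],[0,0,0.6,0,0],[0,0,0.5,0,0]]

```text
clock: 6.53
position: [570.1, -29.5, 65.4]
ee_rot: [0.157, 0.987, 0.015, -0.017]
contact_force: [-2.2, 1.6, 5.3]
gripper_width: -0.0
```

```bash
python3 -c "
from h import *
plan([-5,0,53])"
```

```text
t 6.53 pos [570.1 -29.5  65.4] press [-4.8 -0.7] shift cm [-0.03  0.04  1.24] turn tool -0.001 F [-2.2  1.6  5.3] w -0.0 tilt [-0.03   0.035 -0.999]
```

>>> send_rows:
  steps:
    - [[0,0,0.5,0,0],[0,0,0.4,0,0],[0,0,0.4,0,0],[0,0,0.4,0,0]]

```text
clock: 6.87
position: [570.6, -29.6, 53.6]
ee_rot: [0.155, 0.988, 0.013, -0.018]
contact_force: [-14.1, 3.9, 38.8]
gripper_width: 0.4
```

>>> send_rows:
  steps:
    - [[0,0,0.3,0,0],[0,0,0.3,0,0]]

```text
clock: 7.03
position: [570.4, -29.5, 54.5]
ee_rot: [0.153, 0.988, 0.012, -0.019]
contact_force: [-7.1, 0.9, 18.1]
gripper_width: -0.3
```

```bash
python3 -c "
from h import *
plan([-5,0,53])"
```

```text
t 7.03 pos [570.4 -29.5  54.5] press [-4.4 -0.6] shift cm [0.05 0.06 0.16] turn tool 0.007 F [-7.1  0.9 18.1] w -0.3 tilt [-0.033  0.029 -0.999]
```

>>> send_rows:
  steps:
    - [[0,0,0.3,0,0],[0,0,0.3,0,0],[0,0,0.3,0,0],[0,0,0.3,0,0],[0,0,0.3,0,0]]

```text
clock: 7.45
position: [570.4, -29.6, 54.4]
ee_rot: [0.15, 0.989, 0.01, -0.019]
contact_force: [-8.5, 1.2, 19.6]
gripper_width: 0.2
```

>>> send_rows:
  steps:
    - [[0,0,0.3,0,0],[0,0,0.3,0,0],[0,0,0.3,0,0],[0,0,0.3,0,0],[0,0,0.3,0,0],[0,0,0.3,0,0]]

```text
clock: 7.95
position: [570.4, -29.7, 54.4]
ee_rot: [0.145, 0.989, 0.007, -0.019]
contact_force: [-8.8, 1.8, 19.7]
gripper_width: -0.2
```

Run:
```python
from h import *
plan([-5,0,53])
p,d=optics.get_image('scene');cv2.imwrite('pics/s5.png',cv2.resize(p[80:280,200:460],None,fx=3,fy=3))
```

```text
t 7.95 pos [570.4 -29.7  54.4] press [-4.4 -0.7] shift cm [0.05 0.07 0.14] turn tool 0.023 F [-8.8  1.8 19.7] w -0.2 tilt [-0.035  0.019 -0.999]
```

View pics/s5.png

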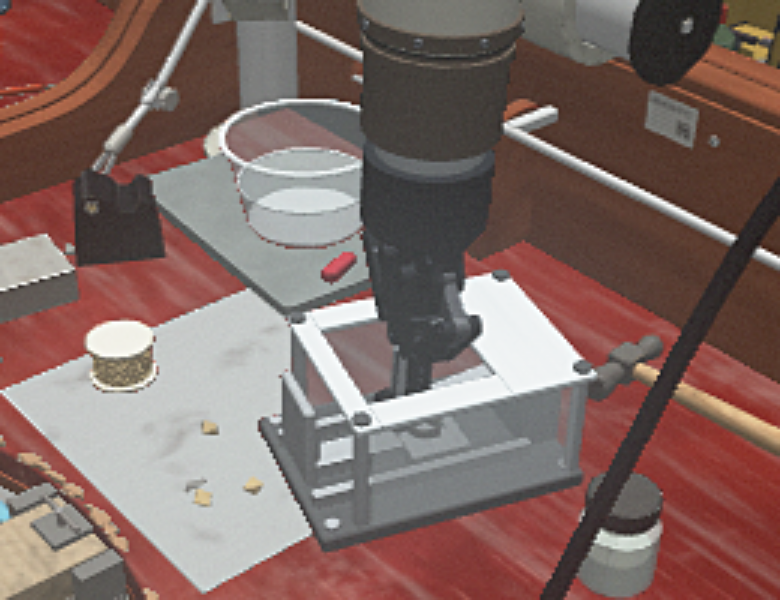

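The finger is through the window, clear of the plate edges, with the paddle down. Stall height is 54.4 mm, which fits the paddle sloped at its stop. I'll hold a little longer.

>>> send_rows:
  steps:
    - [[0,0,0.4,-0.01,0],[0,0,0.4,-0.01,0],[0,0,0.4,0,0],[0,0,0.4,0,0],[0,0,0.4,0,0],[0,0,0.4,0,0]]

```text
clock: 8.5
position: [570.4, -29.9, 54.2]
ee_rot: [0.13, 0.991, 0.004, -0.018]
contact_force: [-9.9, 1.7, 24.9]
gripper_width: 0.2
```

>>> send_rows:
  steps:
    - [[0,0,-0.5,0,0],[0,0,-0.6,0,0],[0,0,-0.6,0,0],[0,0,-0.6,0,0],[0,0,-0.6,0,0]]

```text
clock: 8.92
position: [571.2, -29.8, 85.6]
ee_rot: [0.129, 0.991, 0.003, -0.019]
contact_force: [0.6, -0.8, 0.8]
gripper_width: -0.1
```

```bash
python3 -c "
from h import *
plan([-5,0,140])"
```

```text
t 8.92 pos [571.2 -29.8  85.6] press [-3.7 -0.7] shift cm [ 0.34  0.08 -5.43] turn tool 0.055 F [ 0.6 -0.8  0.8] w -0.1 tilt [-0.037  0.012 -0.999]
```

>>> send_rows:
  steps:
    - [[0,0,-2,0,0],[0,0,-3,0,0],[0,0,-3,0,0],[3,0,-1,0,0],[3.5,0,0,0,0],[3.5,0,0,0,0],[3.5,0,0,0,0],[3,0,0,0,0],[0,0,0,0,0]]

```text
clock: 9.67
position: [413.1, 12.4, 183.2]
ee_rot: [0.132, 0.991, 0.004, -0.02]
contact_force: [0.9, -0.6, -0.6]
gripper_width: -0.1
```

Run:
```python
from h import *
plan([-5,0,140])
p,d=optics.get_image('top');cv2.imwrite('pics/t6.png',p);W=world('top',d)
p2,d2=optics.get_image('scene')
cv2.imwrite('pics/both.png',np.hstack([cv2.resize(p[130:280,270:420],(400,400)),cv2.resize(p2[110:260,240:390],(400,400))]))
def reg(u0,u1,v0,v1,z0,z1):
    m=np.zeros(d.shape,bool);m[v0:v1,u0:u1]=1;m&=(d>0)&(W[...,2]>z0)&(W[...,2]<z1);return m
for nm,a in dict(spool=(232,262,228,256,20,45),jar=(390,418,168,198,50,75),wt=(388,406,234,252,10,30),paddle=(318,350,180,208,55,78)).items():
    q=reg(*a);print(nm,q.sum(),W[q].mean(0).round(1))
```

```text
t 9.67 pos [413.1  12.4 183.2] press [-167.    -9.4] shift cm [-16.39   0.12   3.66] turn tool 0.05 F [ 0.9 -0.6 -0.6] w -0.1 tilt [-0.039  0.013 -0.999]
spool 367 [476.5 168.2  32.3]
jar 331 [ 599.6 -185.7   61.8]
wt 61 [ 469.3 -168.1   18.9]
paddle 324 [574.  -30.4  68.2]
```

View pics/both.png

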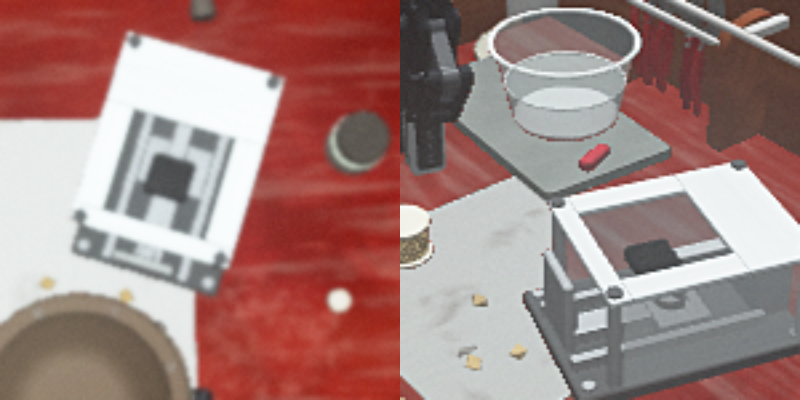

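The lever is back up, with the paddle at its first height. The tab is home, the ring is in its nest, and the bystanders have not moved. Handing in.

```bash
python3 -c "
from bench import job
print(job.job_done())"
```

```text
the job is handed in; nothing more can be done
None
```

I pushed the carriage home, pressed the lever to its stop and held it, let it spring back, and handed the job in at about 9.7 s on the robot's clock. The hand-in reports no verdict.

- **Carriage:** with the shut fingers pushing the tab, it travelled about 60 mm. The tab's front face measured x ≈ -81.5 mm in the press frame, against -81 expected. The arm stalled there with about 18 N along the carriage's line.
- **Lever:** I reached through the window and pressed until the tool stalled at a height of 54.4 mm. I held it there for about 1.6 s at roughly 18–25 N. The reading peaked briefly at about 41 N when the lever met its stop. That was at the fingertips, not the gripper body.
- **Last checks:** the paddle is back at its starting height (68.2 mm measured, the same as before). The spool, jar and weight are all within about 0.3 mm of where they were. The last picture shows the ring in its nest, and the tool stood clear with no contact force.
- **Disagreements:** the stall height was 1.4 mm above the nominal 53 mm. I put this down to the paddle sloping at full press. The tool also leaned by up to about 3° along the way. I saw no touch on the guard in the pictures or forces, but I had no direct measurement of it.

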